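# Nest a terminal module and hold a spring probe on its square pad

### The job

Seat the aluminium terminal module flat and fully home in the matching pocket of the test nest, stepped corner to stepped corner, and let go of it. Then lift the spring-tipped test probe out of its holder, stand it upright with its point on the module's one square pad and press gently until the sprung tip is about half way in. Finish while still holding it there, tip half in; leave the other things on the desk where they are.

Things in the scene. Friction and masses are not known exactly. Their poses are not given: they have to be found in the camera images.
- module: The terminal module, a bare aluminium case 70 (x) x 44 (y) x 30 mm high, with a thin black board on top. A 12 x 12 mm rectangular step is cut, full height, out of its +x +y corner. Origin: centre of the underside of the full 70 x 44 outline; z up. It starts flat on the desk, within 45 degrees of the nest's heading. 0.12 to 0.2 kg.
- square_pad (a point): Centre of the upper face of the only square pad, 10 x 10 mm brass, beside the step: 12 mm along +x and 10 mm along +y from the module's origin, 30 mm above its underside. Axes as the module's. The other three pads on the board are round, 10 mm across.
- nest: The test nest, a grey plastic block 110 (x) x 90 (y) x 16 mm high with a screw in each corner, fixed to the desk. Origin: centre of its underside. In its middle is a pocket 8 mm deep, 72.5 x 46.5 mm, with a 2 mm lead-in chamfer; a block in its +x +y corner matches the module's step with about 1.5 mm of play.
- pocket (a point): Centre of the pocket's floor, 8 mm above the desk; axes as the nest's. Where the module's origin belongs, module x along pocket x.
- holder: The probe holder, a dark steel block 56 x 56 x 50 mm high on a 70 mm square rubber foot, fixed to the desk, with a vertical through hole 20 mm across. Origin: centre of its underside.
- probe: The test probe, 70 g, hanging upright by its flange in the holder's hole. Origin: on its axis at the underside of the flange (28 mm across, 4 thick), which rests on the holder's top; z runs up the axis, away from the point. Round grey handle 18 mm across from z 4 to 74 mm, brass stud to 78. Below: 16 mm steel nose to -28, then the 5 mm sprung brass tip, end at -42 when out. Lift it 45 mm to clear.
- probe_point (a point): The very end of the probe's sprung tip, 42 mm below the probe's origin when the tip is out. Moves with the tip.
- probe_tip (a joint): How far the sprung tip is pushed into the probe, in m: 0 fully out, 0.010 fully in. It takes 1.5 N to start it, 3 N at half way (0.005) and 4.5 N at the end.
- amber_bottle: Bystander: brown bottle with a pale cap, 50 mm across, 87 mm high, behind the work. Origin: centre of its underside.
- parts_tin: Bystander: small closed tin box, 58 x 84 x 26 mm, on the robot's side of the work. Origin: centre of its underside.
- leather_pouch: Bystander: brown pouch, 68 x 150 x 35 mm, at the near right. Origin: centre of its underside.
- capacitor: Bystander: can capacitor standing with its leads up, 16 mm across, 34 mm high, at the near left. Origin: centre of its underside.
There are look-alikes about, which are no part of the job. What is shaped like the probe but turquoise is not meant.

How it is judged:
By the outcome, as a careful person would: the job done as asked, in the order asked, and still so for the second after the job is handed in, while the arm keeps its last pose, push and grip.
It also fails if it takes over 54 s, if anything falls off the work surface, if the arm or the gripper's body presses on something with over 40 N, if the wrist force passes 120 N, or if a joint passes its speed limit or range.

### The arm

A 6-joint arm with a two-finger parallel gripper is mounted at the origin on a cart in front of the work surface, level with it; the furniture and walls round the work are solid. World frame = base frame: x ahead of the robot, y to its left, z up, the work surface at z = 0. Lengths are in m, angles in rad, forces in N, time in s.
With the tool pointing down it reaches from about 0.425 to 0.95 m from the base axis. Payload 3.5 kg.
Tool frame: the origin (TCP) lies between the finger pads; the fingertips stand 22 mm ahead of it and the grasp point (between the pads) lies 3 mm ahead of it (ctrl.nose_length is the z of the fingertips in the tool frame, in m); z points along the fingers, y is the line along which they close (so a half turn about z gives the same grasp; the last joint's range is limited). The gripper opens to 85 mm and grips with 20 to 120 N. Pads are 22 mm wide; open, the fingers measure 114 mm over their backs; the gripper's body (76 mm by 85 mm) begins 54 mm behind the grasp point. The pads swing forward as they close: fully open they stand 13 mm farther back than shut.
Start: joints at [-1.412, 0.286, 1.577, -0, 1.279, -0.15], TCP at [0.205, -0.643, 0.253] pointing down, gripper open.
Joint ranges: [-2.77, 2.77], [-0.9, 2.22], [0.21, 2.48], [-1.53, 4.67], [0.24, 2.81], [-2.84, 2.84]. Speed limits (rad/s): [2.79, 2.79, 3.14, 3.14, 3.14, 3.14].

### API

Orientations are given as a unit quaternion [x, y, z, w].
In Python, from plant import ctrl gives the robot as it stands. The module is installed in compiled form; this text tells all that it offers.
- The arm moves only by the tool send_rows, never from a script. Its argument "rows" is text: rows parted by semicolons, each of 7 numbers parted by spaces: the turn, a rotation vector about the tool's x, y, z in parts of the range, where 1.0 means 360 degrees, then the shift along the tool's x, y, z in normalised numbers (1 is 600 mm), then the opening, from -1 (shut) to 1 (fully open). A call has 1 to 8 rows; each row is the pose to reach, as a shift and turn from the pose commanded when the call began, along the tool's axes at that moment; what a row does not reach only later rows make up. A row lasts 1/8 s, in which the tool goes at most 62.5 mm and 10.7 degrees, less where a joint would pass 70% of its speed; a pose out of reach is approached as far as the arm can. A shift or turn number past 1, either way, is cut back to 1. A call with a gripper value outside its range is refused whole. The fingers move at their own pace and stop on an object; "grip_force" is the grip in N (left out, the last holds). Time passes only in rows, so rows that repeat a pose let the fingers close. It gives the time, the measured TCP pose, the force, the opening and the grip force at its end, in the units of the state.
- ctrl.get_state(): the state, without advancing time (a new reading comes with each control period).
- ctrl.read_camera(name): name is "scene" or "side" or "wrist"; returns a dict with "color" (400x640x3 uint8, red, green, blue), "fx", "fy", "cx", "cy" (pixels), "extrinsics" (4x4, takes a point from world to camera coordinates). Camera axes: x right, y down, z forward; pixel columns grow to the right and rows downward; lengths in m; the calibration is good to about 2 mm. A picture is of the moment at which its call begins. There is no depth.
- ctrl.sign_off(): hands the job in; it is judged then, once.
Trained networks look in a picture, given as the dict that the camera call returned (one of the last four; its "shot" number tells which), for a name from the list of things; names that differ only in an ending like _2 or _b are one class to them, and where a whole thing is asked for, a point or a joint stands for the part that bears it (a point fixed in the world has none). Each returns a list of dicts, best first, with "p" (0 to 1); they miss things now and then, are a little off and sometimes report something else, mostly with a low value. They report only what shows in the picture. A call takes as long as a camera call. They do not tell look-alikes from the thing itself.
- ctrl.look_for(picture, target): "position" ([x, y, z] in m, in the coordinates of the camera as it stood for that picture, good to about 4 mm: the middle of the surface that is visible of it).
The state is a dict: "time": time; "qpos": joint angles; "dq": joint speeds; "joint_efforts": joint torques, N m; "eef_pos": TCP position; "tcp_rot": TCP orientation; "contact_force": force on the tool from outside, world axes, zero at the start; "wrist_torque": the same for the moment, N m; "opening": opening from 0.0 (shut) to 1.0 (fully open); "finger_force": force on a finger pad.
Only numpy, scipy, OpenCV 4.12 (cv2) and the standard library are available. Lean on these libraries where they do the work, as an engineer would, in place of code of your own. Each camera call takes 0.05 s, during which the arm holds its last target. There are 200 camera calls.

## Working session

There is one attempt and no reset: what is moved stays moved. The work goes in short steps, Python scripts to look and compute and a tool call to move; the robot and the scene stay as the last step left them, time stands still between calls to the robot, and variables do not carry over. Pictures are saved under pics/ and viewed, at most 10 in all, crops included, and the job is handed in when it is done.

Besides the shell and the picture viewer there is one more tool, called as name(argument=value, ...), one argument or row to a line, values as JSON. send_rows: Moves the arm, as the interface text tells. Its arguments: {"type":"object","properties":{"rows":{"type":"string"},"grip_force":{"type":"number"}},"required":["rows"]}

```bash
mkdir -p pics; cat > h.py <<'E'
import numpy as np, cv2
from plant import ctrl
from scipy.spatial.transform import Rotation as R
def w(pic,p):
    T=np.array(pic["extrinsics"]); return (np.linalg.inv(T)@np.r_[p,1])[:3]
def proj(pic,P):
    T=np.array(pic["extrinsics"]); c=T[:3,:3]@np.array(P)+T[:3,3]
    return np.array([pic["fx"]*c[0]/c[2]+pic["cx"],pic["fy"]*c[1]/c[2]+pic["cy"]])
def ray(pic,uv,z):
    T=np.array(pic["extrinsics"]); d=T[:3,:3].T@np.array([(uv[0]-pic["cx"])/pic["fx"],(uv[1]-pic["cy"])/pic["fy"],1])
    o=-T[:3,:3].T@T[:3,3]; return o+d*(z-o[2])/d[2]
def save(pic,n,crop=None,s=1):
    im=pic["color"][:,:,::-1]
    if crop: im=im[crop[1]:crop[3],crop[0]:crop[2]]
    cv2.imwrite(f"pics/{n}.png",cv2.resize(im,None,fx=s,fy=s,interpolation=cv2.INTER_CUBIC))
E
python3 - <<'E'
from h import *
np.set_printoptions(precision=4,suppress=True)
s=ctrl.get_state();print(s["eef_pos"],s["tcp_rot"],s["time"])
for c in["scene","side"]:
    p=ctrl.read_camera(c);save(p,c+"1");np.save(c+"1.npy",p,allow_pickle=True)
    T=np.array(p["extrinsics"]);print(c,p["fx"],-T[:3,:3].T@T[:3,3])
    for n in["module","square_pad","nest","pocket","holder","probe","probe_point","amber_bottle","parts_tin","leather_pouch","capacitor"]:
        try:
            for d in ctrl.look_for(p,n)[:3]:
                q=w(p,d["position"]);print(n,round(d["p"],2),q,proj(p,q).round())
        except Exception as e: print(n,e)
print(ctrl.get_state()["time"])
E
```

```text
[ 0.2051 -0.6424  0.252 ] [ 0.9881  0.1538  0.     -0.0012] 0.0
scene 408.428431744233 [0.0667 0.9003 0.49  ]
module 0.8 [0.5632 0.0182 0.0249] [306. 212.]
module 0.54 [ 0.6804 -0.0383  0.0425] [280. 193.]
square_pad 0.82 [0.5585 0.0249 0.0246] [306. 214.]
nest 0.87 [ 0.534  -0.2208  0.017 ] [350. 188.]
pocket 0.93 [ 0.5277 -0.2145  0.01  ] [351. 191.]
probe 0.93 [0.5716 0.285  0.0712] [243. 239.]
probe 0.85 [0.5606 0.2025 0.0944] [267. 216.]
probe 0.58 [0.5628 0.0181 0.0269] [306. 212.]
amber_bottle 0.76 [ 0.6824 -0.0376  0.0429] [279. 193.]
parts_tin 0.59 [ 0.3813 -0.0867  0.0276] [382. 208.]
leather_pouch 0.93 [ 0.3679 -0.2166  0.0268] [401. 193.]
capacitor 0.28 [ 0.5301 -0.2145  0.0131] [350. 190.]
side 496.2566365346533 [0.2    0.9158 0.5317]
module 0.98 [0.5685 0.0222 0.0214] [299. 220.]
square_pad 0.75 [0.5641 0.0168 0.0226] [302. 218.]
nest 0.78 [ 0.5371 -0.2173  0.0107] [345. 185.]
nest 0.58 [ 0.3962 -0.0852  0.022 ] [387. 211.]
pocket 0.96 [ 0.5383 -0.2148  0.0124] [344. 184.]
holder 0.7 [0.5489 0.222  0.0307] [268. 265.]
probe 0.93 [0.5815 0.2869 0.068 ] [234. 262.]
probe 0.76 [0.5605 0.2029 0.0915] [266. 230.]
amber_bottle 0.97 [ 0.6873 -0.0327  0.0498] [261. 191.]
parts_tin 0.95 [ 0.3943 -0.0832  0.0237] [388. 210.]
leather_pouch 0.69 [ 0.3765 -0.2155  0.0268] [407. 188.]
capacitor 0.68 [0.4303 0.2026 0.0171] [333. 278.]
capacitor 0.2 [0.5578 0.204  0.0895] [267. 231.]
1.2
```

View pics/scene1.png

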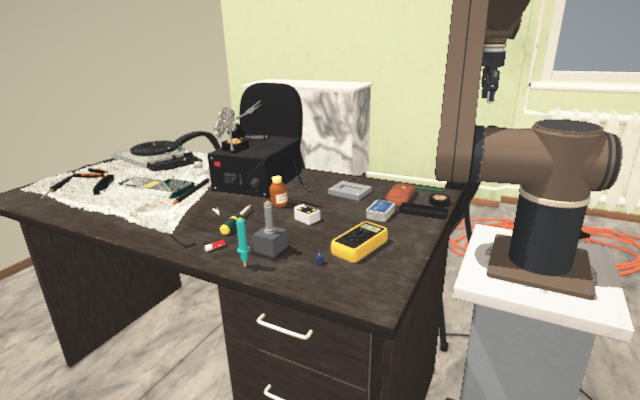

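View pics/side1.png

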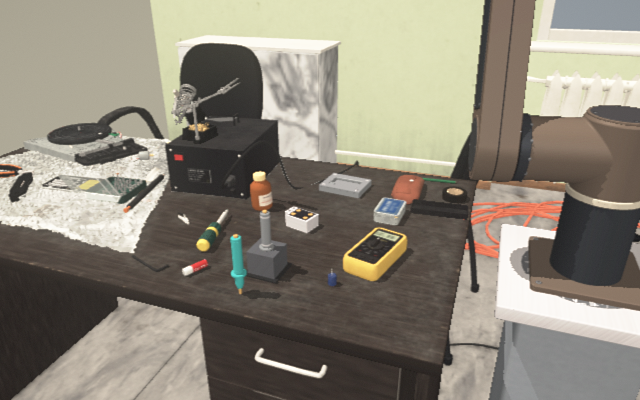

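The scene shows two probe-shaped things: a turquoise one (side 238,262) and a grey one standing in the dark holder (side 266,230). The grey one fits the description because it has a grey handle and hangs in the holder. I'll confirm that in an enlarged crop. The module is at (300,219) and the nest at (345,185).

```bash
cat >> h.py <<'E'
def rel(P,yaw=None,x=None):
    """print shift/turn from current pose; yaw = world heading of tool x, tool down; P in world"""
    s=ctrl.get_state(); r=R.from_quat(s["tcp_rot"])
    m=r.as_matrix(); cur=np.arctan2(m[1,0],m[0,0])
    if yaw is None: yaw=cur
    t=R.from_matrix(np.array([[np.cos(yaw),np.sin(yaw),0],[np.sin(yaw),-np.cos(yaw),0],[0,0,-1]]))
    print("turn",np.degrees((r.inv()*t).as_rotvec()).round(2),"shift",(r.inv().apply(np.array(P)-s["eef_pos"])*1e3).round(1),"curyaw",np.degrees(cur).round(2),"pos",np.round(s["eef_pos"],4),"t",s["time"])
E
python3 - <<'E'
from h import *
p=np.load("side1.npy",allow_pickle=True).item();save(p,"crop1",(200,150,400,300),4)
s=ctrl.get_state();q=ctrl.read_camera("wrist");T=np.linalg.inv(np.array(q["extrinsics"]))
r=R.from_quat(s["tcp_rot"]).as_matrix()
print(q["fx"],r.T@(T[:3,3]-s["eef_pos"]),(r.T@T[:3,:3]).round(3))
rel([0.53,-0.08,0.36])
E
```

```text
335.9370329754542 [ 0.07994662 -0.0007378  -0.12087277] [[-0.    -0.952 -0.307]
 [ 1.    -0.     0.   ]
 [-0.    -0.307  0.952]]
turn [-0. -0.  0.] shift [ 480.6 -437.7 -106.7] curyaw 17.69 pos [ 0.2052 -0.643   0.2533] t 1.25
```

View pics/crop1.png

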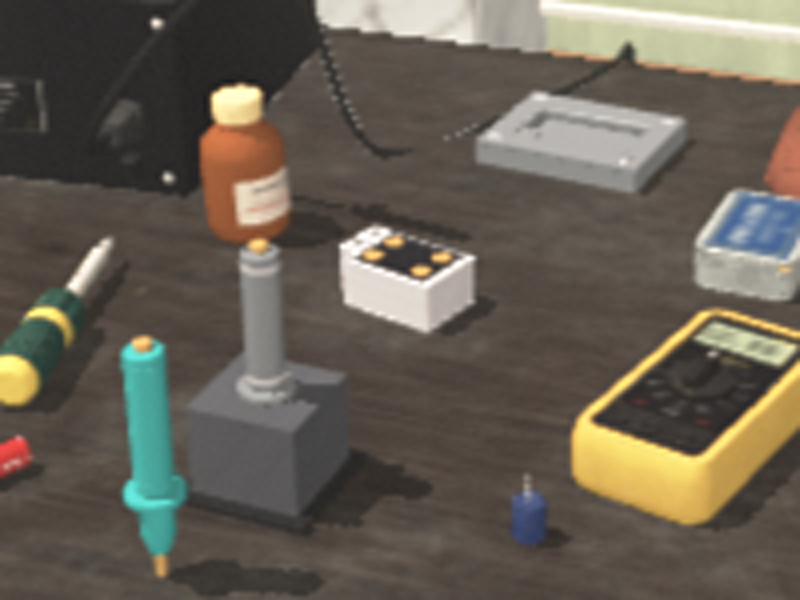

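The crop confirms it: the grey probe is in the dark holder, at side (265,232), and the turquoise one is free-standing at (238,262). The module is the white case at (301,220).

Careful with the scale: shifts go in shares of 600 mm and turns go in shares of 360 degrees. That gives: 560 mm is 0.9333, -391 mm is -0.6517, 17.7 degrees is 0.0492.

send_rows(
  rows="0 0 0.0492 0.9333 -0.6517 -0.1283 1;0 0 0.0492 0.9333 -0.6517 -0.1283 1;0 0 0.0492 0.9333 -0.6517 -0.1283 1;0 0 0.0492 0.9333 -0.6517 -0.1283 1;0 0 0.0492 0.9333 -0.6517 -0.1283 1;0 0 0.0492 0.9333 -0.6517 -0.1283 1;0 0 0.0492 0.9333 -0.6517 -0.1283 1;0 0 0.0492 0.9333 -0.6517 -0.1283 1",
)

```text
time: 2.25
eef_pos: [0.5078, -0.2465, 0.3099]
tcp_rot: [1.0, -0.0, 0.0, 0.0]
contact_force: [0.2, -0.2, -0.1]
opening: 1.003
finger_force: 0.0
```

```bash
python3 - <<'E'
from h import *
rel([0.62,-0.1,0.33],0)
E
```

```text
turn [ 0.04 -0.04 -0.02] shift [ 112.2 -146.5  -20.1] curyaw -0.02 pos [ 0.5078 -0.2465  0.3099] t 2.25
```

Scaled: -146 mm is -0.2433, 112 mm is 0.1867.

send_rows(
  rows="0 0 0 0.1867 -0.2433 -0.0333 1;0 0 0 0.1867 -0.2433 -0.0333 1;0 0 0 0.1867 -0.2433 -0.0333 1;0 0 0 0.1867 -0.2433 -0.0333 1;0 0 0 0.1867 -0.2433 -0.0333 1",
)

```text
time: 2.88
eef_pos: [0.6187, -0.1022, 0.3291]
tcp_rot: [1.0, 0.0, -0.0, 0.0]
contact_force: [-0.1, -0.1, 0.1]
opening: 0.999
finger_force: 0.0
```

```bash
python3 - <<'E'
from h import *
np.set_printoptions(precision=4,suppress=True)
p=ctrl.read_camera("wrist");save(p,"w1",None,1.25);np.save("w1.npy",p,allow_pickle=True)
for n in["module","square_pad","nest","pocket","probe","holder"]:
    for d in ctrl.look_for(p,n)[:3]:
        q=w(p,d["position"]);print(n,round(d["p"],2),q,proj(p,q).round())
print(ctrl.get_state()["eef_pos"],ctrl.get_state()["time"])
E
```

```text
module 0.62 [0.5795 0.0014 0.0293] [237. 186.]
square_pad 0.58 [0.5771 0.0023 0.0331] [236. 188.]
nest 0.55 [ 0.5426 -0.2222  0.0207] [405. 210.]
pocket 0.72 [ 0.5422 -0.227   0.0146] [407. 209.]
probe 0.92 [0.5689 0.195  0.0895] [ 56. 209.]
probe 0.64 [0.578  0.2744 0.0452] [ 17. 190.]
holder 0.63 [0.5781 0.1731 0.0392] [100. 189.]
holder 0.6 [ 0.5383 -0.2217  0.0178] [404. 212.]
[ 0.6184 -0.1032  0.3294] 3.225
```

View pics/w1.png

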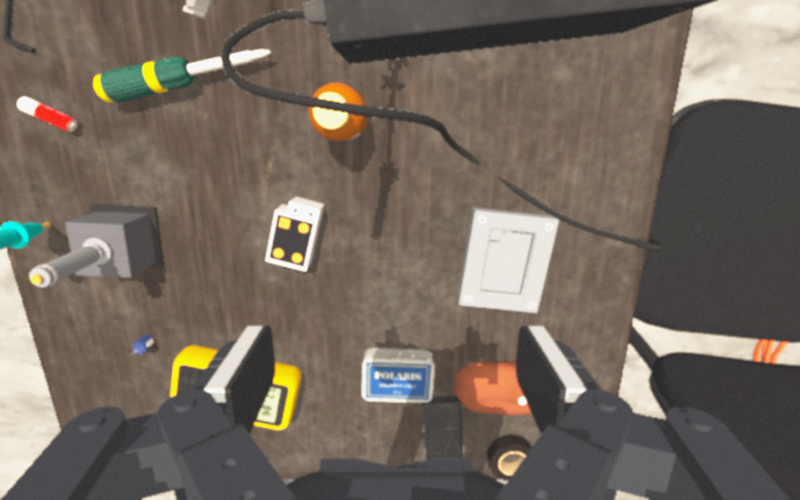

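In the wrist view the module is at (295,235) in the enlarged picture, with its step at the top left. The nest is at (508,260), with its corner block also top left. I'll fit outline models to both for exact poses.

```bash
cat >> h.py <<'E'
from scipy.optimize import differential_evolution
def dense(poly,n=40):
    P=np.array(poly+poly[:1],float); return np.vstack([P[i]+(P[i+1]-P[i])*np.linspace(0,1,n)[:,None] for i in range(len(P)-1)])
def L(x,y,s): return [(-x,-y),(x,-y),(x,y-s),(x-s,y-s),(x-s,y),(-x,y)]
def rect(x,y): return [(-x,-y),(x,-y),(x,y),(-x,y)]
def model(kind,z0=0.):
    if kind=="module": parts=[(L(35,22,12),30)]
    else: parts=[(rect(55,45),16),(L(38.25,25.25,10.5),16)]
    return np.vstack([np.c_[dense(p),np.full(len(dense(p)),z)] for p,z in parts])/1e3+[0,0,z0]
def px(pic,M,v):
    c,s=np.cos(v[2]),np.sin(v[2]); W=np.c_[v[0]+c*M[:,0]-s*M[:,1],v[1]+s*M[:,0]+c*M[:,1],M[:,2]]
    T=np.array(pic["extrinsics"]); C=W@T[:3,:3].T+T[:3,3]
    return np.c_[pic["fx"]*C[:,0]/C[:,2]+pic["cx"],pic["fy"]*C[:,1]/C[:,2]+pic["cy"]]
def fit(pic,kind,v0,dr=.012,da=.2,z0=0.):
    g=cv2.GaussianBlur(cv2.cvtColor(pic["color"],cv2.COLOR_RGB2GRAY),(0,0),.8)
    D=cv2.distanceTransform(255-cv2.Canny(g,25,70),cv2.DIST_L2,5)
    M=model(kind,z0)
    def cost(v):
        p=px(pic,M,v).astype(np.float32)
        return np.minimum(cv2.remap(D,p[:,:1],p[:,1:],cv2.INTER_LINEAR),4).mean()
    b=[(v0[0]-dr,v0[0]+dr),(v0[1]-dr,v0[1]+dr),(v0[2]-da,v0[2]+da)]
    r=differential_evolution(cost,b,seed=1,popsize=25,maxiter=150,tol=1e-6); return r.x,r.fun
def overlay(pic,items,n,crop,s):
    im=cv2.resize(pic["color"][crop[1]:crop[3],crop[0]:crop[2],::-1],None,fx=s,fy=s,interpolation=cv2.INTER_CUBIC)
    for kind,v,z0 in items:
        for u in px(pic,model(kind,z0),v): cv2.circle(im,tuple(((u-crop[:2]+.5)*s).astype(int).tolist()),1,(0,0,255),-1)
    cv2.imwrite(f"pics/{n}.png",im)
E
python3 - <<'E'
from h import *
np.set_printoptions(precision=4,suppress=True)
p=np.load("w1.npy",allow_pickle=True).item()
m,c=fit(p,"module",[.575,.008,-.2],.015,.25);print(m,np.degrees(m[2]),c)
n,c=fit(p,"nest",[.541,-.222,-.1],.015,.2);print(n,np.degrees(n[2]),c)
overlay(p,[("module",m,0),("nest",n,0)],"ov1",(200,140,460,265),3)
rel([m[0]+.03*np.cos(m[2]),m[1]+.03*np.sin(m[2]),.25],m[2])
E
```

```text
[ 0.5829  0.0033 -0.2824] -16.183130394962554 0.8215521574020386
[ 0.5414 -0.2241 -0.1106] -6.338349724032422 0.9393564462661743
turn [-0.    0.   16.09] shift [ -6.9 -98.1  79.4] curyaw -0.1 pos [ 0.6184 -0.1032  0.3294] t 3.225
```

View pics/ov1.png

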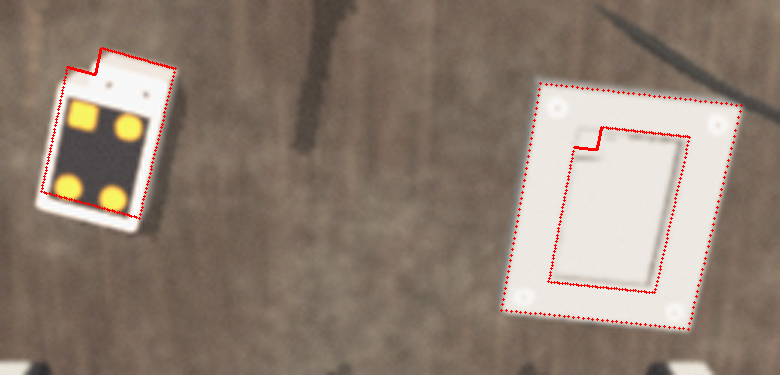

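The nest fit is close but the module fit locked onto its side face. I'll look at both from directly above, at the same offset, so the side faces don't show and any camera bias cancels.

Scaled: -157 mm is -0.2617, 129 mm is 0.215, 6.3 degrees is 0.0175.

send_rows(
  rows="0 0 0.0175 -0.2617 0.1867 0.215 1;0 0 0.0175 -0.2617 0.1867 0.215 1;0 0 0.0175 -0.2617 0.1867 0.215 1;0 0 0.0175 -0.2617 0.1867 0.215 1;0 0 0.0175 -0.2617 0.1867 0.215 1;0 0 0.0175 -0.2617 0.1867 0.215 1",
)

```text
time: 3.98
eef_pos: [0.4626, -0.2147, 0.2015]
tcp_rot: [0.998, -0.055, 0.001, 0.0]
contact_force: [0.2, 0.3, 0.0]
opening: 1.001
finger_force: 0.0
```

```bash
python3 - <<'E'
from h import *
np.set_printoptions(precision=4,suppress=True)
p=ctrl.read_camera("wrist");np.save("n2.npy",p,allow_pickle=True)
n,c=fit(p,"nest",[.541,-.222,-.11],.012,.12);print(n,np.degrees(n[2]),c)
overlay(p,[("nest",n,0)],"ov2",(200,0,440,200),3)
m=[.578,.006,-.27]
rel([m[0]-.08*np.cos(m[2]),m[1]-.08*np.sin(m[2]),.20],m[2])
E
```

```text
[ 0.5399 -0.2243 -0.1109] -6.353222314313482 1.2718414068222046
turn [ 0.05 -0.16  9.17] shift [  11.  -244.6    1.7] curyaw -6.3 pos [ 0.4631 -0.2146  0.2019] t 4.025
```

View pics/ov2.png

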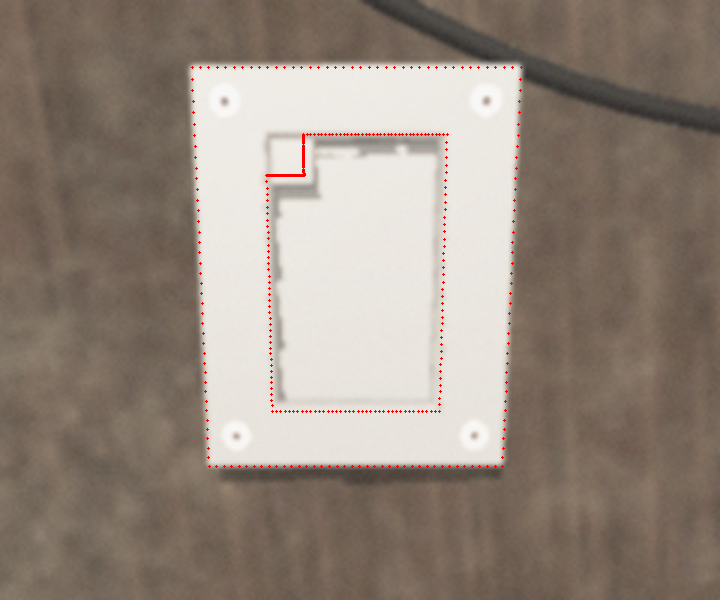

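The nest outline now fits well: its edges lie at 192–522 by 66–466 in the crop, with the corner block top left. The module is next.

Scaled: -245 mm is -0.4083, 11 mm is 0.0183, 9.2 degrees is 0.0256.

send_rows(
  rows="0 0 0.0256 0.0183 -0.4083 0.0033 1;0 0 0.0256 0.0183 -0.4083 0.0033 1;0 0 0.0256 0.0183 -0.4083 0.0033 1;0 0 0.0256 0.0183 -0.4083 0.0033 1;0 0 0.0256 0.0183 -0.4083 0.0033 1;0 0 0.0256 0.0183 -0.4083 0.0033 1",
)

```text
time: 4.78
eef_pos: [0.5006, 0.0286, 0.1994]
tcp_rot: [0.991, -0.134, 0.001, 0.0]
contact_force: [0.6, -0.7, -0.2]
opening: 0.999
finger_force: 0.0
```

```bash
python3 - <<'E'
from h import *
np.set_printoptions(precision=4,suppress=True)
p=ctrl.read_camera("wrist");np.save("m2.npy",p,allow_pickle=True)
m,c=fit(p,"module",[.578,.006,-.27],.012,.12);print(m,np.degrees(m[2]),c)
overlay(p,[("module",m,0)],"ov3",(240,30,400,160),4)
rel([m[0],m[1],.09],m[2])
rel([m[0],m[1],.031],m[2])
E
```

```text
[ 0.576   0.007  -0.2681] -15.362687070534955 0.4233960807323456
turn [ 0.01 -0.08 -0.12] shift [ 78.3  -0.2 109.2] curyaw -15.48 pos [0.5004 0.0278 0.1991] t 4.825
turn [ 0.01 -0.08 -0.12] shift [ 78.2  -0.2 168.2] curyaw -15.48 pos [0.5004 0.0278 0.1991] t 4.825
```

View pics/ov3.png

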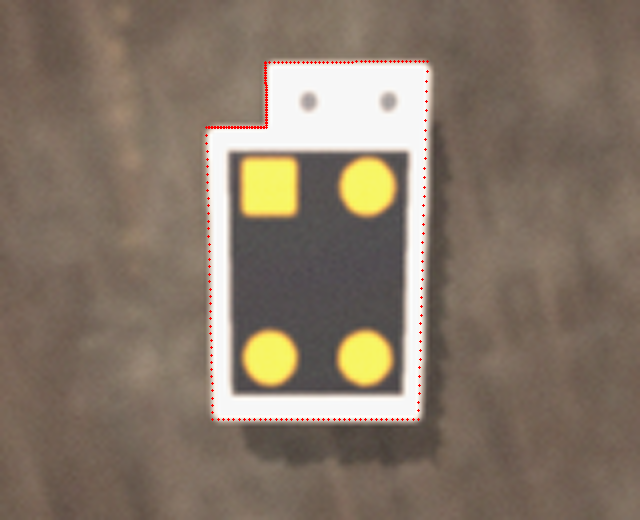

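The module fit is exact, with the step top left and the square pad at (270,187) in the crop. Next I'll grasp it across its 44 mm width.

Scaled: 168 mm is 0.28, 109 mm is 0.1817.

send_rows(
  rows="0 0 0 0.1 0 0.0833 1;0 0 0 0.13 0 0.1817 1;0 0 0 0.13 0 0.2333 1;0 0 0 0.13 0 0.2667 1;0 0 0 0.13 0 0.28 1;0 0 0 0.13 0 0.28 1;0 0 0 0.13 0 0.28 0;0 0 0 0.13 0 0.28 -1",
  grip_force=40,
)

```text
time: 5.82
eef_pos: [0.5758, 0.0072, 0.032]
tcp_rot: [0.991, -0.135, 0.001, 0.0]
contact_force: [0.5, 0.1, -0.1]
opening: 0.602
finger_force: 0.0
```

send_rows(
  rows="0 0 0 0 0 0 -1;0 0 0 0 0 0 -1;0 0 0 0 0 0 -1;0 0 0 0 0 0 -1",
)

```text
time: 6.32
eef_pos: [0.5759, 0.0071, 0.0319]
tcp_rot: [0.991, -0.135, 0.001, 0.0]
contact_force: [-1.4, 0.6, 5.6]
opening: 0.503
finger_force: 43.5
```

```bash
python3 - <<'E'
from h import *
n=[.5399,-.2243,-.1109]
rel([.576,.007,.12]);rel([n[0],n[1],.1],n[2])
print(ctrl.get_state()["opening"],ctrl.get_state()["finger_force"])
E
```

```text
turn [-0.01 -0.12  0.  ] shift [  0.3   0.1 -88.1] curyaw -15.49 pos [0.5759 0.0071 0.0319] t 6.325
turn [-0.   -0.12 -9.14] shift [ 27.3 232.6 -68.1] curyaw -15.49 pos [0.5759 0.0071 0.0319] t 6.325
0.5027571699984843 43.488593101501465
```

Scaled: 232.5 mm is 0.3875, 220 mm is 0.3667, -9.1 degrees is -0.0253.

send_rows(
  rows="0 0 0 0 0 -0.0333 -1;0 0 0 0 0 -0.1 -1;0 0 -0.0253 0.0333 0.1 -0.125 -1;0 0 -0.0253 0.045 0.1917 -0.125 -1;0 0 -0.0253 0.045 0.2917 -0.1167 -1;0 0 -0.0253 0.045 0.3667 -0.1133 -1;0 0 -0.0253 0.045 0.3875 -0.1133 -1;0 0 -0.0253 0.045 0.3875 -0.1133 -1",
)

```text
time: 7.32
eef_pos: [0.5385, -0.2242, 0.0986]
tcp_rot: [0.998, -0.057, 0.0, -0.0]
contact_force: [-0.2, 0.0, -1.6]
opening: 0.504
finger_force: 42.6
```

```bash
python3 - <<'E'
from h import *
np.set_printoptions(precision=4,suppress=True)
n=[.5399,-.2243,-.1109]
s=ctrl.get_state();print(s["opening"],s["finger_force"],s["contact_force"])
p=ctrl.read_camera("wrist");save(p,"held",(160,0,480,400),1.5)
rel([n[0],n[1],.04],n[2])
E
```

```text
0.5042883441975682 42.63452231884003 [-0.1576  0.0223 -1.6024]
turn [-0.04  0.01 -0.06] shift [ 1.3  0.9 58.5] curyaw -6.42 pos [ 0.5387 -0.2233  0.0985] t 7.375
```

View pics/held.png

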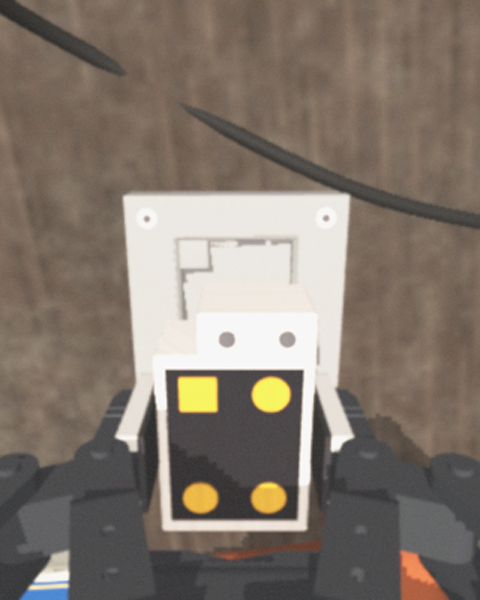

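The module is held squarely, with its step towards the nest's block. I'll stop just above the pocket and check.

Scaled: 46 mm is 0.0767, 38 mm is 0.0633.

send_rows(
  rows="0 0 0 0.0017 0.0008 0.0333 -1;0 0 0 0.0017 0.0008 0.0633 -1;0 0 0 0.0017 0.0008 0.0767 -1;0 0 0 0.0017 0.0008 0.0767 -1;0 0 0 0.0017 0.0008 0.0767 -1",
)

```text
time: 8.0
eef_pos: [0.54, -0.2248, 0.0527]
tcp_rot: [0.998, -0.056, 0.0, 0.0]
contact_force: [0.1, -0.1, -1.7]
opening: 0.503
finger_force: 42.6
```

```bash
python3 - <<'E'
from h import *
n=[.5399,-.2243,-.1109]
for i in range(2):
    print(np.round(ctrl.get_state()["contact_force"],1)); rel([n[0],n[1],.04],n[2]); ctrl.read_camera("wrist")
E
```

```text
[ 0.1 -0.1 -1.7]
turn [ 0.02 -0.04 -0.04] shift [-0.2 -0.5 12.7] curyaw -6.4 pos [ 0.54   -0.2248  0.0527] t 8.0
[-0.5 -0.5 -1.7]
turn [ 0.04 -0.07 -0.05] shift [-0.4 -0.6 13. ] curyaw -6.4 pos [ 0.5402 -0.225   0.053 ] t 8.05
```

Scaled: 13 mm is 0.0217, 12 mm is 0.02.

send_rows(
  rows="0 0 0 -0.0005 -0.001 0.0067 -1;0 0 0 -0.0005 -0.001 0.0117 -1;0 0 0 -0.0005 -0.001 0.0167 -1;0 0 0 -0.0005 -0.001 0.02 -1;0 0 0 -0.0005 -0.001 0.0217 -1;0 0 0 -0.0005 -0.001 0.0217 -1",
)

```text
time: 8.85
eef_pos: [0.5394, -0.2241, 0.0399]
tcp_rot: [0.998, -0.056, -0.0, -0.0]
contact_force: [-3.1, -0.0, 3.3]
opening: 0.502
finger_force: 43.2
```

Scaled: 1.2 mm is 0.002, 0.8 mm is 0.0013.

send_rows(
  rows="0 0 0 0 0 0.0013 -1;0 0 0 0 0 0.002 -1;0 0 0 0 0 0.002 -1",
)

```text
time: 9.22
eef_pos: [0.5394, -0.2241, 0.0399]
tcp_rot: [0.998, -0.056, -0.001, -0.0]
contact_force: [-5.4, 2.7, 10.6]
opening: 0.501
finger_force: 44.1
```

The module is home: z is 0.0399, as predicted, and pushing further only raises the force. I'll release it, retreat to the overhead view and check.

Scaled: -160 mm is -0.2667, -135 mm is -0.225.

send_rows(
  rows="0 0 0 0 0 0 0.2;0 0 0 0 0 0 1;0 0 0 0 0 0 1;0 0 0 0 0 0 1;0 0 0 0 0 -0.05 1;0 0 0 -0.0333 0 -0.1333 1;0 0 0 -0.1 0 -0.225 1;0 0 0 -0.1333 0 -0.2667 1",
)

```text
time: 10.22
eef_pos: [0.4596, -0.2154, 0.2009]
tcp_rot: [0.998, -0.056, 0.002, 0.001]
contact_force: [0.1, -0.4, 0.2]
opening: 0.997
finger_force: 0.0
```

```bash
cat > mv.py <<'E'
from h import *
E
python3 - <<'E'
from h import *
np.set_printoptions(precision=4,suppress=True)
ctrl.read_camera("wrist")
p=ctrl.read_camera("wrist");np.save("m3.npy",p,allow_pickle=True)
n,c=fit(p,"nest",[.540,-.2243,-.11],.008,.08);print(n,np.degrees(n[2]),c)
for z0 in (.008,.012):
    m,c=fit(p,"module",[.540,-.2243,-.11],.008,.08,z0);print(z0,m,np.degrees(m[2]),c)
    if z0==.008: mm=m
overlay(p,[("module",mm,.008)],"ov4",(220,0,420,180),4)
# square pad centroid by colour
hsv=cv2.cvtColor(p["color"],cv2.COLOR_RGB2HSV);k=cv2.inRange(hsv,(20,90,120),(40,255,255))
N,_,st,ce=cv2.connectedComponentsWithStats(k)
for i in range(1,N):
    if st[i,4]>40: print(st[i],ce[i],ray(p,ce[i],.038))
C,S=np.cos(mm[2]),np.sin(mm[2]);print("pad",mm[0]+C*.012-S*.010,mm[1]+S*.012+C*.010)
# probe approx view target
rel([.56,.195,.25],0)
E
```

```text
[ 0.5408 -0.2241 -0.1062] -6.082478761896763 0.9449487328529358
0.008 [ 0.5398 -0.223  -0.113 ] -6.473828725125914 0.3360327184200287
0.012 [ 0.5396 -0.2229 -0.1115] -6.3861237342312265 0.445226788520813
[296  67  13  14 180] [301.9333  73.5   ] [ 0.553  -0.2146  0.038 ]
[321  67  13  14 142] [326.7324  73.4648] [ 0.5508 -0.2344  0.038 ]
[297 111  12  13 127] [302.3937 117.0472] [ 0.5191 -0.2107  0.038 ]
[321 111  12  13 126] [326.4127 117.    ] [ 0.5169 -0.2306  0.038 ]
[441 231   7  17  47] [443.617 240.   ] [ 0.3931 -0.3282  0.038 ]
[   0  242  112   86 4152] [ 64.6327 276.8907] [0.3955 0.0361 0.038 ]
[ 40 287   7  20  91] [ 42.9231 296.0659] [0.3772 0.0645 0.038 ]
pad 0.5528298615455486 -0.21437465993314772
turn [ 0.25 -0.37 -6.45] shift [  53.2 -419.5  -49. ] curyaw -6.45 pos [ 0.4603 -0.2161  0.2023] t 10.325
```

View pics/ov4.png

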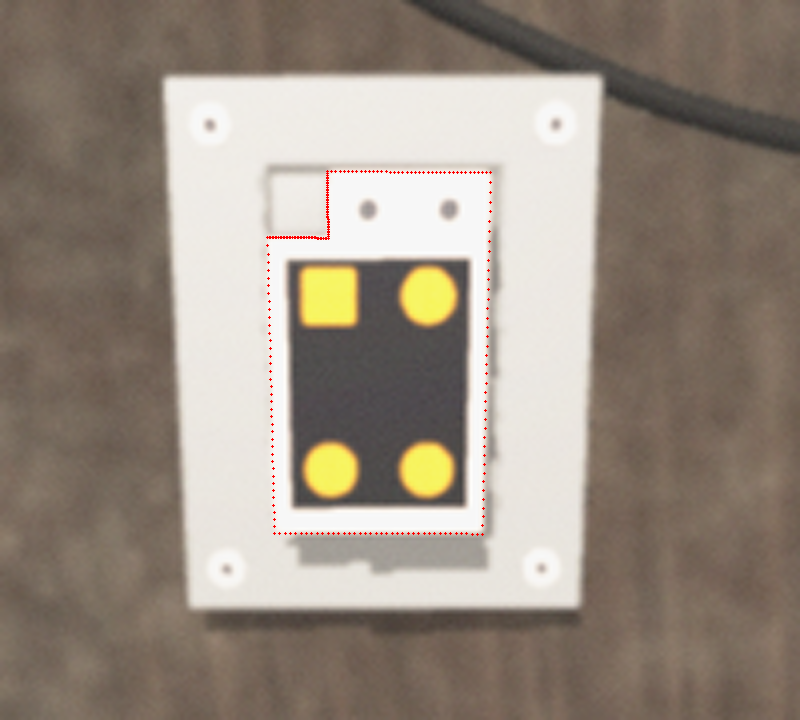

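The module sits flat in the pocket, stepped corner to stepped corner, with its square pad at (328,297) in the crop. That puts the pad at about world (0.553, -0.2145). Now for the overhead view of the probe, turning the tool so the fingers open along world x, away from the turquoise look-alike.

Scaled: -346 mm is -0.5767, 67 mm is 0.1117, -96.4 degrees is -0.2678.

send_rows(
  rows="0 0 -0.2678 0.1117 -0.5767 -0.08 0.3;0 0 -0.2678 0.1117 -0.5767 -0.08 0.3;0 0 -0.2678 0.1117 -0.5767 -0.08 0.3;0 0 -0.2678 0.1117 -0.5767 -0.08 0.3;0 0 -0.2678 0.1117 -0.5767 -0.08 0.3;0 0 -0.2678 0.1117 -0.5767 -0.08 0.3;0 0 -0.2678 0.1117 -0.5767 -0.08 0.3;0 0 -0.2678 0.1117 -0.5767 -0.08 0.3",
)

```text
time: 11.32
eef_pos: [0.5652, 0.1225, 0.2442]
tcp_rot: [0.766, 0.643, -0.001, -0.001]
contact_force: [0.1, -0.3, -0.5]
opening: 0.649
finger_force: 0.0
```

```bash
python3 - <<'E'
from h import *
rel([.565,.12,.25],np.pi/2)
E
```

```text
turn [ -0.13   0.01 -10.  ] shift [-2.5  0.3 -5.8] curyaw 80.0 pos [0.5652 0.1225 0.2442] t 11.325
```

```bash
python3 - <<'E'
from h import *
np.set_printoptions(precision=4,suppress=True)
def blobs(p,lo,hi,mn):
    k=cv2.inRange(cv2.cvtColor(p["color"],cv2.COLOR_RGB2HSV),lo,hi)
    N,_,st,ce=cv2.connectedComponentsWithStats(k)
    return [(st[i],ce[i]) for i in range(1,N) if st[i,4]>=mn]
p=ctrl.read_camera("wrist");np.save("p1.npy",p,allow_pickle=True)
for d in ctrl.look_for(p,"probe"): q=w(p,d["position"]);print("probe",round(d["p"],2),q,proj(p,q).round())
for d in ctrl.look_for(p,"holder"): q=w(p,d["position"]);print("holder",round(d["p"],2),q,proj(p,q).round())
for s,c in blobs(p,(15,90,100),(40,255,255),15): print("W",s,c,ray(p,c,.128))
for n in("side","scene"):
    q=np.load(n+"1.npy",allow_pickle=True).item()
    for s,c in blobs(q,(10,90,90),(40,255,255),4):
        if 225<c[0]<285 and 195<c[1]<250: print(n,s,c,ray(q,c,.126))
save(p,"p1",(160,0,480,240),2.4)
E
```

```text
probe 0.56 [0.575  0.2681 0.0482] [297.   8.]
holder 0.62 [0.5683 0.1988 0.0513] [304.  95.]
W [446  77  31  20 395] [460.6532  86.4177] [0.6753 0.1864 0.128 ]
W [293  96  12  12 101] [298.4257 101.6139] [0.5666 0.1956 0.128 ]
W [457 128  32  19 353] [473.5241 138.0227] [0.6827 0.1502 0.128 ]
W [ 111  156   88  134 4375] [163.2617 214.4734] [0.4507 0.133  0.128 ]
W [143 249  20   5  76] [152.9605 250.9342] [0.4333 0.1052 0.128 ]
W [455 290  32  18 348] [471.2385 298.9914] [0.6767 0.0181 0.128 ]
W [462 308   9   9  52] [466.1346 312.0192] [0.6721 0.0061 0.128 ]
side [233 234   5   4  16] [235.1875 235.1875] [0.5719 0.292  0.126 ]
scene [229 216  13   4  34] [235.0588 217.4706] [0.5785 0.2941 0.126 ]
```

View pics/p1.png

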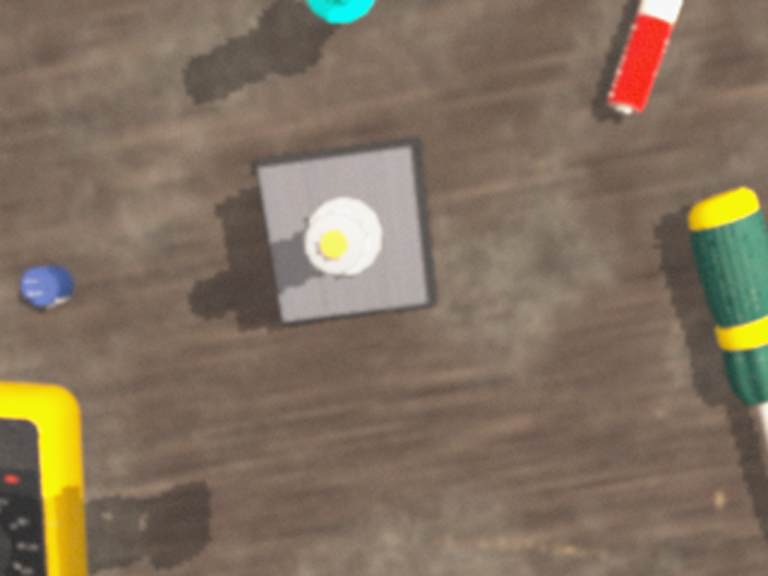

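Stud at (333,244) and flange at (344,236) in the crop, so this is the grey probe, standing nearly directly below the camera. The turquoise one is well away at the top.

```bash
python3 - <<'E'
from h import *
p=np.load("p1.npy",allow_pickle=True).item()
print(ray(p,(160+344/2.4,236.5/2.4),.054),ray(p,(298.4,101.6),.128))
hc=[np.array(x)/2.4+[160,0] for x in((257,161),(414,146),(432,302),(283,323))]
print(np.mean([ray(p,c,.05) for c in hc],0),[ray(p,c,.05).round(4) for c in hc])
rel([.5666,.1965,.15]);rel([.5666,.1965,.093])
E
```

```text
[0.56719152 0.19572981 0.054     ] [0.56656551 0.19565131 0.128     ]
[0.56804726 0.1959027  0.05      ] [array([0.5407, 0.2271, 0.05  ]), array([0.5979, 0.2222, 0.05  ]), array([0.5958, 0.1661, 0.05  ]), array([0.5378, 0.1682, 0.05  ])]
turn [-0.12  0.02 -0.  ] shift [ 74.  -12.1  94.5] curyaw 79.38 pos [0.565  0.1216 0.2445] t 11.475
turn [-0.12  0.02 -0.  ] shift [ 74.  -12.  151.5] curyaw 79.38 pos [0.565  0.1216 0.2445] t 11.475
```

Scaled: 151 mm is 0.2517, 120 mm is 0.2.

send_rows(
  rows="0 0 0 0.0833 -0.015 0 0.3;0 0 0 0.1217 -0.02 0.0333 0.3;0 0 0 0.1217 -0.02 0.1167 0.3;0 0 0 0.1217 -0.02 0.2 0.3;0 0 0 0.1217 -0.02 0.2417 0.3;0 0 0 0.1217 -0.02 0.2517 0.3;0 0 0 0.1217 -0.02 0.2517 0.3;0 0 0 0.1217 -0.02 0.2517 0",
  grip_force=60,
)

```text
time: 12.48
eef_pos: [0.5679, 0.1954, 0.097]
tcp_rot: [0.769, 0.639, 0.001, 0.001]
contact_force: [-0.3, 0.1, -0.6]
opening: 0.497
finger_force: 0.0
```

send_rows(
  rows="0 0 0 0 0 0 -1;0 0 0 0 0 0 -1;0 0 0 0 0 0 -1;0 0 0 0 0 0 -1;0 0 0 0 0 0 -1;0 0 0 0 0 0 -1",
)

```text
time: 13.22
eef_pos: [0.5673, 0.1954, 0.0965]
tcp_rot: [0.769, 0.64, 0.001, 0.0]
contact_force: [-1.8, -0.1, 5.9]
opening: 0.197
finger_force: 58.6
```

Scaled: -80 mm is -0.1333, -75 mm is -0.125.

send_rows(
  rows="0 0 0 0 0 -0.025 -1;0 0 0 0 0 -0.075 -1;0 0 0 0 0 -0.125 -1;0 0 0 0 0 -0.1333 -1;0 0 0 0 0 -0.1333 -1",
)

```text
time: 13.85
eef_pos: [0.5662, 0.1952, 0.1747]
tcp_rot: [0.769, 0.64, -0.0, -0.0]
contact_force: [0.7, 0.3, -2.0]
opening: 0.195
finger_force: 58.5
```

```bash
python3 - <<'E'
from h import *
s=ctrl.get_state();print(s["contact_force"],s["opening"],s["finger_force"])
rel([.5529,-.2145,.16],np.radians(79.4))
E
```

```text
[ 0.65335974  0.31915888 -1.97113014] 0.19529837448321538 58.4687340259552
turn [-0.02  0.01  0.13] shift [-405.3   61.3   14.8] curyaw 79.53 pos [0.5662 0.1952 0.1747] t 13.85
```

Scaled: -405 mm is -0.675, -395 mm is -0.6583.

send_rows(
  rows="0 0 0 -0.1 0.015 0 -1;0 0 0 -0.2 0.03 0 -1;0 0 0 -0.3 0.045 0 -1;0 0 0 -0.4 0.06 0 -1;0 0 0 -0.5 0.075 0 -1;0 0 0 -0.5917 0.09 0 -1;0 0 0 -0.6583 0.1 0.0067 -1;0 0 0 -0.675 0.1017 0.0167 -1",
)

```text
time: 14.85
eef_pos: [0.5519, -0.2161, 0.1631]
tcp_rot: [0.77, 0.638, -0.0, -0.001]
contact_force: [0.2, 0.4, -0.7]
opening: 0.195
finger_force: 58.5
```

send_rows(
  rows="0 0 0 0 0 0 -1;0 0 0 0 0 0 -1;0 0 0 0 0 0 -1",
)

```text
time: 15.22
eef_pos: [0.5532, -0.2127, 0.1652]
tcp_rot: [0.768, 0.64, 0.0, -0.0]
contact_force: [-0.3, 0.3, -0.4]
opening: 0.195
finger_force: 58.5
```

```bash
python3 - <<'E'
from h import *
np.set_printoptions(precision=4,suppress=True)
s=ctrl.get_state();print(s["contact_force"],s["wrist_torque"])
for n in("wrist","side","scene"):
    p=ctrl.read_camera(n);np.save(n+"9.npy",p,allow_pickle=True)
    for t in("probe_point","square_pad","probe"):
        for d in ctrl.look_for(p,t)[:2]: q=w(p,d["position"]);print(n,t,round(d["p"],2),q,proj(p,q).round())
rel([.5529,-.2145,.127],np.radians(79.5))
q=s["eef_pos"]
p=np.load("side9.npy",allow_pickle=True).item();print("exp tip side",proj(p,[q[0],q[1],q[2]-.0885]),"pad",proj(p,[.5529,-.2145,.038]))
p=np.load("wrist9.npy",allow_pickle=True).item();print("exp tip wrist",proj(p,[q[0],q[1],q[2]-.0885]),"pad",proj(p,[.5529,-.2145,.038]))
k=cv2.inRange(cv2.cvtColor(p["color"],cv2.COLOR_RGB2HSV),(15,90,100),(40,255,255))
N,_,st,ce=cv2.connectedComponentsWithStats(k)
for i in range(1,N):
    if st[i,4]>15: print(st[i],ce[i],ray(p,ce[i],.038))
E
```

```text
[-0.3235  0.2935 -0.3562] [ 0.0543 -0.052  -0.0488]
wrist square_pad 0.7 [ 0.5314 -0.2174  0.0387] [289. 209.]
wrist probe 0.75 [ 0.5556 -0.2013  0.1741] [315. 279.]
side square_pad 0.83 [ 0.5349 -0.2127  0.0325] [345. 178.]
side probe 0.66 [ 0.5499 -0.2076  0.137 ] [340. 139.]
side probe 0.64 [0.5787 0.2862 0.0685] [236. 262.]
scene probe_point 0.32 [0.4313 0.2012 0.0121] [319. 259.]
scene probe_point 0.29 [ 0.5257 -0.2069  0.0351] [351. 184.]
scene square_pad 0.47 [ 0.5275 -0.204   0.036 ] [350. 184.]
scene probe 0.87 [0.5713 0.2834 0.0708] [243. 239.]
scene probe 0.66 [ 0.5268 -0.2065  0.035 ] [350. 184.]
turn [ 0.   -0.    0.03] shift [-0.3 -0.  38.1] curyaw 79.53 pos [ 0.553  -0.2142  0.1651] t 15.825
exp tip side [338.6589 160.6301] pad [338.7466 174.4681]
exp tip wrist [314.7092 215.9298] pad [314.8554 200.2932]
[307 193  16  16 226] [314.8319 199.9779] [ 0.5529 -0.2142  0.038 ]
[264 196  16  15 177] [271.322  202.8531] [ 0.5191 -0.2105  0.038 ]
[312 213   8   4  26] [315.5    214.7692] [ 0.5512 -0.2264  0.038 ]
[267 220  15  15 165] [274.1333 226.7394] [ 0.5169 -0.2305  0.038 ]
[  0 268  38  39 915] [ 14.9836 289.2885] [ 0.2878 -0.2469  0.038 ]
[305 330  24  27 511] [316.2153 342.9276] [ 0.5296 -0.3479  0.038 ]
[561 377  16   6  20] [568.6 379.5] [ 0.7555 -0.432   0.038 ]
```

The tip at (315,215) and the square pad at (315,200) in the wrist view are both within about 1 px of prediction. The probe is vertical over the pad, so I'll lower it to just above.

Scaled: 35 mm is 0.0583, 28 mm is 0.0467.

send_rows(
  rows="0 0 0 0 0 0.025 -1;0 0 0 0 0 0.0467 -1;0 0 0 0 0 0.0583 -1;0 0 0 0 0 0.0583 -1;0 0 0 0 0 0.0583 -1;0 0 0 0 0 0.0583 -1",
)

```text
time: 16.58
eef_pos: [0.5534, -0.2143, 0.1308]
tcp_rot: [0.769, 0.64, 0.0, 0.001]
contact_force: [-0.4, 0.4, -0.2]
opening: 0.194
finger_force: 58.5
```

```bash
python3 - <<'E'
from h import *
print(ctrl.get_state()["contact_force"]); rel([.5529,-.2143,.1265],np.radians(79.5))
E
```

```text
[-0.43132876  0.35836015 -0.17556109]
turn [0.07 0.02 0.04] shift [-0.  -0.5  4.3] curyaw 79.54 pos [ 0.5534 -0.2143  0.1308] t 16.575
```

Scaled: 3 mm is 0.005, 2 mm is 0.0033.

send_rows(
  rows="0 0 0 0 0 0.0033 -1;0 0 0 0 0 0.005 -1;0 0 0 0 0 0.005 -1;0 0 0 0 0 0.005 -1",
)

```text
time: 17.08
eef_pos: [0.553, -0.2141, 0.1271]
tcp_rot: [0.769, 0.64, 0.0, 0.0]
contact_force: [-1.1, -0.2, -1.0]
opening: 0.193
finger_force: 58.5
```

Scaled: 2 mm is 0.0033, 1 mm is 0.0017.

send_rows(
  rows="0 0 0 0 0 0.0017 -1;0 0 0 0 0 0.0033 -1;0 0 0 0 0 0.0033 -1;0 0 0 0 0 0.0033 -1",
)

```text
time: 17.58
eef_pos: [0.5531, -0.2142, 0.1254]
tcp_rot: [0.769, 0.64, 0.0, 0.0]
contact_force: [-0.6, -0.2, 0.2]
opening: 0.194
finger_force: 58.6
```

Scaled: 1 mm is 0.0017.

send_rows(
  rows="0 0 0 0 0 0.0017 -1;0 0 0 0 0 0.0017 -1;0 0 0 0 0 0.0017 -1;0 0 0 0 0 0.0017 -1",
)

```text
time: 18.08
eef_pos: [0.5531, -0.2142, 0.1242]
tcp_rot: [0.769, 0.64, 0.0, 0.0]
contact_force: [0.3, 0.6, 1.4]
opening: 0.196
finger_force: 58.6
```

Scaled: 3 mm is 0.005, 2 mm is 0.0033.

send_rows(
  rows="0 0 0 0 0 0.0017 -1;0 0 0 0 0 0.0033 -1;0 0 0 0 0 0.005 -1;0 0 0 0 0 0.005 -1;0 0 0 0 0 0.005 -1;0 0 0 0 0 0.005 -1",
)

```text
time: 18.82
eef_pos: [0.5531, -0.2142, 0.1212]
tcp_rot: [0.769, 0.64, 0.0, 0.0]
contact_force: [0.4, -0.6, 1.6]
opening: 0.192
finger_force: 58.6
```

```bash
python3 - <<'E'
from h import *
for i in range(16):
    s=ctrl.get_state();print(np.round(s["contact_force"],2),np.round(s["eef_pos"],4),s["time"]); ctrl.read_camera("wrist")
E
```

```text
[ 0.4  -0.57  1.58] [ 0.5531 -0.2142  0.1212] 18.825
[ 0.56 -0.23  2.73] [ 0.5531 -0.2142  0.1213] 18.875
[ 0.09 -0.3   2.81] [ 0.5531 -0.2142  0.1212] 18.925
[ 0.44 -0.08  2.23] [ 0.5531 -0.2142  0.1212] 18.975
[ 0.25 -0.67  3.24] [ 0.5531 -0.2141  0.1212] 19.025
[-0.37 -0.11  3.37] [ 0.5531 -0.2142  0.1212] 19.075
[ 0.04 -1.06  2.18] [ 0.5531 -0.2141  0.1212] 19.125
[ 0.25 -0.22  1.81] [ 0.5531 -0.2141  0.1212] 19.175
[ 0.18 -0.4   3.31] [ 0.5531 -0.2141  0.1212] 19.225
[-0.22 -0.1   2.3 ] [ 0.5531 -0.2142  0.1212] 19.275
[ 0.35 -0.55  2.62] [ 0.553  -0.2142  0.1212] 19.325
[ 1.1  -0.67  1.62] [ 0.5531 -0.2142  0.1212] 19.375
[ 0.12 -0.92  2.85] [ 0.553  -0.2141  0.1212] 19.425
[-0.18 -0.51  2.05] [ 0.5531 -0.2142  0.1212] 19.475
[-0.38  0.69  2.35] [ 0.553  -0.2141  0.1211] 19.525
[ 0.07 -0.09  2.23] [ 0.553  -0.2141  0.1212] 19.575
```

The mean upward force is about 2.45 N. Adding the probe's 0.69 N weight gives about 3.1 N, which with the 5 mm of travel puts the tip half in. I'm handing in.

```bash
python3 -c "
from plant import ctrl
print(ctrl.sign_off())"
```

```text
the job is handed in; nothing more can be done
None
```

The module is seated and released in the nest, and the arm is holding the grey probe upright on the square pad with its tip about half in (about 5 mm, 3 N); the job was handed in at 19.6 s on the robot's clock.

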